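# Put a drained cup away in the dish keeper and close its sash

### The arm

A 6-joint arm with a two-finger parallel gripper is mounted at the origin on the work surface. World frame = base frame: x ahead of the robot, y to its left, z up, the work surface at z = 0. Lengths are in m, angles in degrees, forces in N, time in s.
With the tool pointing down it reaches from about 0.275 to 0.85 m from the base axis. Payload 19 kg.
Tool frame: the origin (TCP) lies between the finger pads; the fingertips stand 14 mm ahead of it and the grasp point (between the pads) lies 5 mm behind it; z points along the fingers, y is the line along which they close (so a half turn about z gives the same grasp; the last joint's range is limited). The gripper opens to 85 mm and grips with 20 to 120 N. Pads are 22 mm wide; open, the fingers measure 114 mm over their backs; the gripper's body (76 mm by 85 mm) begins 54 mm behind the grasp point. The pads swing forward as they close: fully open they stand 13 mm farther back than shut.
Start: joints at [56.494, 8.623, 82.357, -0, 89.026, -7.678], TCP at [0.251, 0.518, 0.245] pointing down, gripper open.
Joint ranges: [-160.23, 160.23], [-39.13, 120.54], [6.94, 153.29], [-79.49, 259.48], [9.18, 160.14], [-161.06, 161.06]. Speed limits (degrees/s): [108.29, 108.29, 127.2, 172.46, 172.46, 172.46].

### API

Orientations are given as [roll, pitch, yaw] about the fixed x, y, z axes, in that order (R = Rz(yaw) Ry(pitch) Rx(roll)).
In Python, from bench import get_state, snapshot, hand_in, look_for gives the robot as it stands. The module is installed in compiled form; this text tells all that it offers.
- The arm moves only by the tool move_arm, never from a script. Its argument "plan" is a list of rows, each an object of numbers: "ax", "ay", "az": the turn, a rotation vector about the tool's x, y, z each as a share of 90 degrees, from -1 to 1; "dx", "dy", "dz": the shift along the tool's x, y, z each as a share of 300 mm, from -1 to 1; "grip": the opening, from -1 (shut) to 1 (fully open). In form: [{"ax": .., "ay": .., "az": .., "dx": .., "dy": .., "dz": .., "grip": ..}, ...]. A call has 1 to 8 rows; each row is the pose to reach, as a shift and turn from the pose commanded when the call began, along the tool's axes at that moment; what a row does not reach only later rows make up. A row lasts 1/8 s, in which the tool goes at most 62.5 mm and 10.7 degrees, less where a joint would pass 70% of its speed; a pose out of reach is approached as far as the arm can. A call with a number of a shift or a turn outside -1 to 1 is refused whole. A call with a gripper value outside its range is refused whole. The fingers move at their own pace and stop on an object; "squeeze" is the grip in N (left out, the last holds). Time passes only in rows, so rows that repeat a pose let the fingers close. It gives the time, the measured TCP pose, the force, the opening and the grip force at its end, in the units of the state.
- get_state(): the state, without advancing time (a new reading comes with each control period).
- snapshot(name): name is "scene" or "top" or "wrist"; returns a dict with "pixels" (480x640x3 uint8, red, green, blue), "depth" (480x640 float32, m along the optical axis (not along the pixel's ray), 0 where there is no reading), "fx", "fy", "cx", "cy" (pixels), "D" ([k1, k2, p1, p2, k3] as OpenCV has them; the pictures are not rectified), "origin" and "orientation" of the camera in the world. Camera axes: x right, y down, z forward; pixel columns grow to the right and rows downward; lengths in m; the calibration is good to about 2 mm. A picture is of the moment at which its call begins.
- hand_in(): hands the job in; it is judged then, once.
Trained networks look in the newest picture that a camera, given by its name, has taken for a name from the list of things; names that differ only in an ending like _2 or _b are one class to them, and where a whole thing is asked for, a point or a joint stands for the part that bears it (a point fixed in the world has none). Each returns a list of dicts, best first, with "conf" (0 to 1); they miss things now and then, are a little off and sometimes report something else, mostly with a low value. They report only what shows in the picture. A call takes as long as a camera call. They do not tell look-alikes from the thing itself.
- look_for(camera, query): "point" ([row, column] in pixels, amid what is visible of it).
The state is a dict: "time": time; "joint_positions": joint angles; "joint_vel": joint speeds; "tau": joint torques, N m; "ee_pos": TCP position; "eef_rot": TCP orientation; "wrist_force": force on the tool from outside, world axes, zero at the start; "ft_torque": the same for the moment, N m; "width": opening from 0.0 (shut) to 1.0 (fully open); "finger_force": force on a finger pad.
Only numpy, scipy, OpenCV 4.12 (cv2) and the standard library are available. Lean on these libraries where they do the work, as an engineer would, in place of code of your own. Each camera call takes 0.05 s, during which the arm holds its last target. There are 200 camera calls.

### The job

Slide the dish keeper's sash fully up, take the orange cup from the chopping board, stand it rim down in the empty pocket ring inside, and then slide the sash gently down until it is fully closed. Do not tip the cup over, do not disturb the yellow cup in the other ring or the saucers, jar, strainer and brush, and let go of everything at the end.

Things in the scene. Friction and masses are not known exactly. Their poses are not given: they have to be found in the camera images.
- cabinet: Dish keeper, fixed: wire cabinet, 450 mm wide (y), origin on the counter under its middle; x points from the robot's side into it, y left. Floor top at z = 12 mm, x -85 to 75. Wire roof at z = 270 to 282 over x = -56 to 73: reach inside through the front, tool tilted. Front posts 26 by 22 mm, 550 tall, at x -72, y +/-220, carry the sash. Wire sides at y +/-220, wire back at x 67.
- sash_panel (a joint): Sash height in m: 0 closed (lower edge 14 mm above the counter), 0.25 fully up (hard stops at both ends). May start partly open. Clear pane in a green frame, 416 wide, 262 tall, 12 thick, at the cabinet's x = -72 mm. Guide friction of 8 N holds its 0.4 kg wherever it is left: 12 to 14 N lifts it, 4 to 6 N pushes it down.
- sash_grip (a point): Middle of the sash's handle, moving with the sash; axes as the cabinet's. The handle is an upright black bar 18 mm wide (y), 14 thick (x), 90 tall, at mid-width of the sash, 56 mm in front (-x) of the sash's middle plane and its middle 65 mm above the sash's lower edge; 43 mm gap behind it. Two 14 mm square studs join it to the sash, 37 mm above and below its middle.
- pocket: The empty pocket: a grey ring fixed on the cabinet floor, inside diameter 80 mm, outside 94, 8 mm tall. Origin at its centre on the cabinet floor, i.e. 12 mm above the counter; axes as the cabinet's. It lies on the cabinet's y axis, 100 mm left or right of the middle (which side varies).
- cup: Orange melamine cup (0.08 to 0.17 kg), standing rim down on the chopping board. Origin at the centre of its rim, now its underside; z points up to its closed bottom while it stands rim down. 90 mm tall, outside diameter 68 mm at the rim, tapering evenly to 56 mm at the top; round, no handle.
- cup2: Yellow cup of the same shape, rim down in the other pocket ring on the other side of the cabinet, 200 mm from the empty ring; to be left alone. Origin at the centre of its rim.
- board: Oval wooden chopping board, fixed, 320 by 200 mm (long axis its x), 18 mm thick, origin at the centre of its underside on the counter.
- saucers: Stack of three melamine saucers, 140 mm diameter, 38 mm tall in all; origin at the centre of the underside. Leave alone.
- jar: Glass jar with clip-top lid, 90 mm diameter, 135 mm tall, origin at the centre of the underside. Leave alone.
- strainer: Stainless strainer, bowl 170 mm diameter and 60 mm tall with a handle reaching 200 mm from its centre along its -x. Origin under the bowl's centre. Leave alone.
- brush: Red hard silicone brush, 200 mm long, lying along its x. Leave alone.
Things that resemble listed ones, but are neither listed nor needed, are in the scene too. Leave any pink or turquoise look-alike of the cup alone.

How it is judged (in metres and radians):
On the way, in this order (a step that is already met when the one before it is completed fails the run):
1. the sash is raised (at least 230 of its 250 mm) (value of joint sash_panel above 0.23 m), for 0.2 s.
2. with the sash still up, the orange cup is lifted clear off the board (height (world z) of cup above 0.03 m and value of joint sash_panel above 0.2 m and contact force between the fingers and cup above 0.5 N), for 0.2 s.
3. with the sash still up, the orange cup stands rim down in the empty ring, let go (horizontal distance between cup and pocket below 0.01 m and z of cup in the frame of pocket below 0.004 m and angle between cup's own z axis and vertical below 0.08 rad and value of joint sash_panel above 0.2 m and contact force between the fingers and cup below 0.1 N), for 0.2 s.
At the end, for the whole second after the job is handed in: The sash is closed (within 6 mm), the orange cup stands at rest, rim down (within 0.08 rad) on the cabinet floor inside the empty ring (centres within 10 mm), and the yellow cup still stands rim down in its ring (horizontal distance between cup and pocket below 0.01 m and z of cup in the frame of pocket below 0.004 m and angle between each of cup, cup2's own z axis and vertical below 0.08 rad and linear speed of cup below 0.02 m/s and value of joint sash_panel below 0.006 m and horizontal distance between cup2 and cabinet below 0.112 m); the robot touches nothing.
It fails at once if the saucers, jar, strainer or brush are pushed more than 25 mm (distance of any of saucers, jar, strainer, brush from where it was at the start of the episode above 0.025 m).
It fails at once if the yellow cup is moved more than 18 mm or tipped (distance of cup2 from where it was at the start of the episode above 0.018 m or angle between cup2's own z axis and vertical above 0.3 rad).
It fails at once if the orange cup is tipped by more than about 57 degrees (angle between cup's own z axis and vertical above 1 rad).
It fails at once if the sash is slammed down (faster than 0.6 m/s) (velocity of joint sash_panel below -0.6 m/s).
It also fails if it takes over 72 s, if anything falls off the work surface, if the arm or the gripper's body presses on something with over 40 N, if the wrist force passes 120 N, or if a joint passes its speed limit or range.

## Working session

There is one attempt and no reset: what is moved stays moved. The work goes in short steps, Python scripts to look and compute and a tool call to move; the robot and the scene stay as the last step left them, time stands still between calls to the robot, and variables do not carry over. Pictures are saved under pics/ and viewed, at most 10 in all, crops included, and the job is handed in when it is done.

Besides the shell and the picture viewer there is one more tool, called after "Request:" as name(argument=value, ...), one argument or row to a line, values as JSON. move_arm: Moves the arm, as the interface text tells. Its arguments: {"type":"object","properties":{"plan":{"type":"array"},"squeeze":{"type":"number"}},"required":["plan"]}

```bash
mkdir -p pics
cat > h.py <<'E'
import numpy as np, cv2
from scipy.spatial.transform import Rotation as R
from bench import get_state, snapshot, look_for
def camR(s):
    o=np.array(s["orientation"],float)
    return o if o.shape==(3,3) else R.from_euler('xyz',o,degrees=True).as_matrix()
def world(s,uv,d):
    K=np.array([[s["fx"],0,s["cx"]],[0,s["fy"],s["cy"]],[0,0,1.]])
    n=cv2.undistortPoints(np.array(uv,float).reshape(-1,1,2),K,np.array(s["D"],float)).reshape(-1,2)
    p=np.c_[n,np.ones(len(n))]*np.atleast_1d(d)[:,None]
    return p@camR(s).T+np.array(s["origin"])
def cloud(s,mask):
    v,u=np.nonzero(mask&(s["depth"]>0)); return world(s,np.c_[u,v],s["depth"][v,u])
def save(s,n): cv2.imwrite(f"pics/{n}.png",s["pixels"][:,:,::-1])
E
python3 - <<'E'
from h import *
print(get_state())
for c in("scene","top"):
    s=snapshot(c); save(s,c+"0"); print(c,s["origin"],s["orientation"],s["fx"])
    for q in("cabinet","sash_panel","sash_grip","pocket","cup","cup2","board","saucers","jar","strainer","brush"):
        for r in look_for(c,q)[:3]:
            v,u=r["point"]; d=s["depth"][int(v),int(u)]
            print(q,round(r["conf"],2),[round(v),round(u)],world(s,[u,v],d).round(3))
E
```

```text
{'time': 0.0, 'joint_positions': array([ 5.64942084e+01,  8.65202395e+00,  8.23904888e+01, -1.13495638e-03,
        8.90253020e+01, -7.67973969e+00]), 'joint_vel': array([-0.00017499,  0.075185  ,  0.0589374 , -0.01701871,  0.02875703,
       -0.08117721]), 'tau': array([ 2.83446847e-03, -7.13048530e+01, -5.70881689e+01,  2.32246166e-04,
        8.55942839e-03, -5.34658739e-05]), 'ee_pos': array([0.25041986, 0.51737407, 0.24468664]), 'eef_rot': array([-1.79932642e+02, -7.93788331e-03,  1.54173963e+02]), 'wrist_force': array([-0.37013027,  0.31238112, -0.17596569]), 'ft_torque': array([ 0.03086516, -0.00700021,  0.00645089]), 'finger_force': 0.0, 'width': 1.0006167767410892}
scene [ 0.79101347 -0.3943317   1.42065255] [-1.60639467e+02 -1.55716792e-01  3.47653993e+01] 607.6106954979006
sash_panel 0.83 [179, 352] [[0.55  0.098 0.238]]
sash_grip 0.82 [181, 352] [[0.552 0.092 0.242]]
sash_grip 0.64 [344, 231] [[ 0.525 -0.323  0.109]]
pocket 0.49 [244, 340] [[0.576 0.028 0.02 ]]
cup 0.93 [344, 232] [[ 0.526 -0.322  0.109]]
cup 0.91 [190, 398] [[0.649 0.115 0.277]]
cup 0.76 [405, 172] [[ 0.
[... 558 characters left out ...]
0] [[0.579 0.11  0.282]]
sash_panel 0.59 [213, 270] [[0.544 0.116 0.204]]
sash_grip 0.63 [216, 269] [[0.543 0.12  0.182]]
pocket 0.66 [192, 273] [[0.651 0.127 0.004]]
cup 0.83 [287, 364] [[ 0.375 -0.126  0.094]]
cup 0.6 [184, 239] [[0.646 0.211 0.106]]
cup 0.59 [254, 500] [[ 0.468 -0.492  0.091]]
cup2 0.83 [287, 364] [[ 0.375 -0.126  0.094]]
cup2 0.6 [184, 239] [[0.646 0.211 0.106]]
cup2 0.59 [254, 500] [[ 0.468 -0.492  0.091]]
board 0.57 [275, 432] [[ 0.419 -0.318  0.022]]
saucers 0.94 [159, 437] [[ 0.747 -0.336  0.04 ]]
jar 0.47 [192, 272] [[0.647 0.129 0.02 ]]
brush 0.95 [291, 212] [[0.366 0.287 0.021]]
brush 0.25 [194, 272] [[0.573 0.104 0.281]]
brush 0.2 [256, 164] [[0.442 0.397 0.134]]
```

View pics/scene0.png

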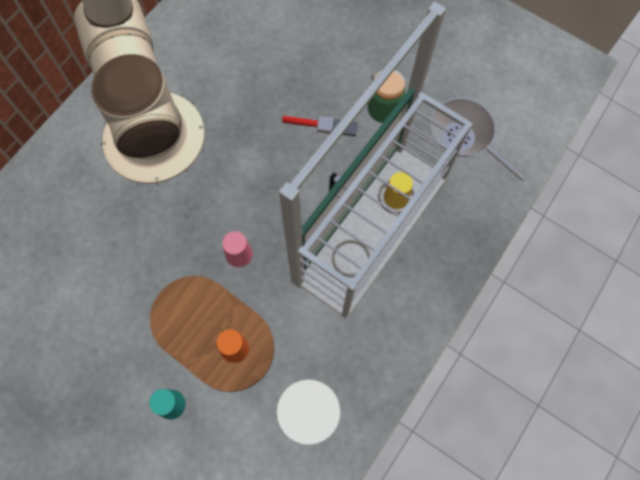

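View pics/top0.png

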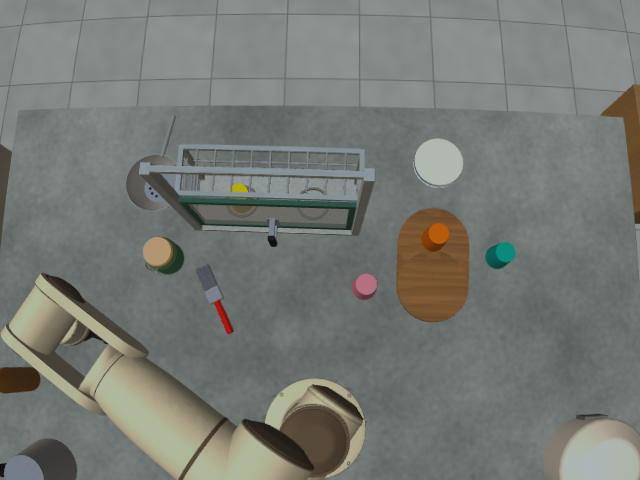

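The scene shows the orange cup at about (345,232) px and the pink and turquoise look-alikes at (250,237) and (403,167). The empty ring is at (258,350), the yellow cup at (185,400) and the handle at (182,333). The top view agrees: orange (237,435), empty ring (190,313), handle (232,272).

Run:
```python
from h import *
np.set_printoptions(suppress=True,precision=4)
for c in("scene","top"):
    s=snapshot(c); im=s["pixels"]; hsv=cv2.cvtColor(im,cv2.COLOR_RGB2HSV)
    H,S,V=[hsv[...,i].astype(int) for i in range(3)]
    P=np.full((480,640,3),np.nan); m=s["depth"]>0; v,u=np.nonzero(m); P[v,u]=world(s,np.c_[u,v],s["depth"][v,u])
    X,Y,Z=P[...,0],P[...,1],P[...,2]
    print("==",c)
    for n,(a,b),reg in(("orange",(5,17),(X>.3)&(X<.7)&(Y<-.2)&(Z>.04)),("yellow",(22,32),(X>.5)&(Y>-.1)&(Z>.02))):
        q=P[(H>=a)&(H<=b)&(S>170)&reg]
        if len(q)<10: print(n,len(q)); continue
        zt=np.percentile(q[:,2],97); t=q[q[:,2]>zt-.006]
        (cx,cy),r=cv2.minEnclosingCircle(t[:,:2].astype(np.float32)); print(n,len(q),"ztop",zt,"c",cx,cy,"r",r,"mean",t.mean(0))
    reg=(X>.4)&(X<.8)&(Y>-.25)&(Y<.5)
    for n,mm in(("roof",reg&(Z>.262)&(Z<.292)&(S<70)),("posttop",reg&(Z>.535)&(Z<.57)),("green",reg&(H>60)&(H<90)&(S>80)&(Z>.02)&(Z<.54)&(Y<.32)),("handle",reg&(V<45)&(Z>.03)&(Y>0)&(Y<.2))):
        mm=cv2.morphologyEx(mm.astype(np.uint8),cv2.MORPH_OPEN,np.ones((2,2))).astype(bool)&m
        q=P[mm]
        if len(q)<5: print(n,len(q)); continue
        print(n,len(q),"rect",cv2.minAreaRect(q[:,:2].astype(np.float32)),"pct2/50/98",np.percentile(q,[2,50,98],axis=0).ravel())
```

```text
== scene
orange 745 ztop 0.1126042475041594 c 0.5183581113815308 -0.3209187984466553 r 0.028415033593773842 mean [ 0.5183 -0.3206  0.1093]
yellow 192 ztop 0.09354167990466863 c 0.6196078062057495 0.18757638335227966 r 0.013934485614299774 mean [0.6183 0.1859 0.0919]
roof 4984 rect ((0.6157647371292114, 0.19609804451465607), (0.1673935055732727, 0.6252041459083557), 0.4524741470813751) pct2/50/98 [ 0.5476 -0.1131  0.0102  0.6153  0.1096  0.2801  0.6937  0.3388  0.2863]
posttop 2575 rect ((0.485786110162735, 0.348116397857666), (0.9275922179222107, 0.15941056609153748), 88.97398376464844) pct2/50/98 [ 0.4071 -0.1143 -0.0017  0.5492  0.1156  0.5492  0.5615  0.5588  0.5532]
green 955 rect ((0.5481767654418945, 0.12117462605237961), (0.3982711434364319, 0.012567758560180664), 88.7242660522461) pct2/50/98 [ 0.5435 -0.0685  0.2843  0.5507  0.1208  0.3032  0.5576  0.3128  0.3088]
handle 40 rect ((0.5149454474449158, 0.07538644969463348), (0.008238386362791061, 0.10478349030017853), 29.626211166381836) pct2/50/98 [0.4917 0.0301 0.1108 0.4954 0.1077 0.145  0.5412 0.1203 0.3069]
== top
orange 5
[... 369 characters left out ...]
217) pct2/50/98 [ 0.5414 -0.1098 -0.0015  0.6445  0.1168  0.2809  0.7725  0.3432  0.308 ]
posttop 2108 rect ((0.6276501417160034, 0.1571587175130844), (0.6462451815605164, 0.19424843788146973), 89.83599853515625) pct2/50/98 [ 0.5337 -0.1122  0.0015  0.5465  0.1117  0.5501  0.702   0.3412  0.5558]
green 1434 rect ((0.54636150598526, 0.1161990612745285), (0.4179754853248596, 0.012227946892380714), 88.62631225585938) pct2/50/98 [ 0.5377 -0.0899  0.0115  0.5451  0.0996  0.2986  0.5525  0.3168  0.3107]
handle 78 rect ((0.5191790461540222, 0.06890669465065002), (0.02023330330848694, 0.1250249743461609), 29.037065505981445) pct2/50/98 [0.4844 0.0114 0.0001 0.4873 0.1129 0.1332 0.5423 0.1216 0.291 ]
```

```bash
cat >> h.py <<'E'
np.set_printoptions(suppress=True,precision=4)
def pose(): 
    g=get_state(); return np.array(g["ee_pos"]),R.from_euler('xyz',g["eef_rot"],degrees=True)
def tilt(head,down):
    h,d=np.radians([head,down]); y=np.array([-np.sin(h),np.cos(h),0]); z=np.array([np.cos(h)*np.cos(d),np.sin(h)*np.cos(d),-np.sin(d)])
    return R.from_matrix(np.c_[np.cross(y,z),y,z])
def go(p,Rt,frm=None):
    p0,R0=frm if frm else pose()
    sh=R0.inv().apply(np.array(p)-p0)/.3; t=np.degrees((R0.inv()*Rt).as_rotvec())/90
    print("ax,ay,az",t.round(3),"dx,dy,dz",sh.round(3)); return np.array(p),Rt
E
python3 - <<'E'
from h import *
for c in("scene","top"):
    s=snapshot(c); im=s["pixels"]; hsv=cv2.cvtColor(im,cv2.COLOR_RGB2HSV)
    H,S,V=[hsv[...,i].astype(int) for i in range(3)]
    P=np.full((480,640,3),np.nan); m=s["depth"]>0; v,u=np.nonzero(m); P[v,u]=world(s,np.c_[u,v],s["depth"][v,u])
    X,Y,Z=P[...,0],P[...,1],P[...,2]
    print("==",c)
    for n,mm in(("bar",(X>.5)&(X<.6)&(Z>.543)&(Z<.56)&(Y<.36)),("green",(X>.5)&(X<.58)&(H>60)&(H<90)&(S>80)&(Z>.29)&(Z<.32)&(Y<.33)),("roof",(X>.55)&(X<.72)&(Z>.272)&(Z<.29)&(S<70)&(Y>-.14)&(Y<.38)),("ring",(X>.56)&(X<.68)&(Z>.01)&(Z<.03)&(Y>-.05)&(Y<.08)&(V<135)),("handle",(X>.46)&(X<.515)&(Y>.05)&(Y<.16)&(Z>.05)&(V<70))):
        q=P[mm]
        if len(q)<5: print(n,len(q)); continue
        b=np.polyfit(q[:,1],q[:,0],1)
        print(n,len(q),"slope deg",np.degrees(np.arctan(b[0])).round(2),"x@.1125",np.polyval(b,.1125).round(4),"pct1/50/99",np.percentile(q,[1,50,99],axis=0).round(4).tolist())
    if c=="scene": cv2.imwrite("pics/crop1.png",cv2.resize(im[140:300,270:480,::-1],None,fx=3.5,fy=3.5,interpolation=cv2.INTER_CUBIC))
g=go((.40,.115,.21),tilt(-1,45))
E
```

```text
== scene
bar 2384 slope deg 1.15 x@.1125 0.5484 pct1/50/99 [[0.534, -0.1148, 0.5435], [0.5482, 0.088, 0.5499], [0.5627, 0.3411, 0.5535]]
green 954 slope deg 1.1 x@.1125 0.5484 pct1/50/99 [[0.5405, -0.0732, 0.2966], [0.5485, 0.1209, 0.3043], [0.5575, 0.3156, 0.3094]]
roof 4646 slope deg 0.67 x@.1125 0.6248 pct1/50/99 [[0.552, -0.1134, 0.2729], [0.6221, 0.1031, 0.2813], [0.6945, 0.3377, 0.2883]]
ring 218 slope deg -2.36 x@.1125 0.6027 pct1/50/99 [[0.5722, -0.0327, 0.0113], [0.6033, 0.0215, 0.0195], [0.6479, 0.0583, 0.025]]
handle 66 slope deg -9.52 x@.1125 0.492 pct1/50/99 [[0.487, 0.1049, 0.0927], [0.4921, 0.1077, 0.1436], [0.4992, 0.1225, 0.1574]]
== top
bar 1987 slope deg 1.13 x@.1125 0.5472 pct1/50/99 [[0.5327, -0.1136, 0.5434], [0.5469, 0.1076, 0.5509], [0.5608, 0.3428, 0.556]]
green 1045 slope deg 1.17 x@.1125 0.5467 pct1/50/99 [[0.5383, -0.0874, 0.2912], [0.5465, 0.105, 0.3047], [0.5561, 0.3182, 0.3117]]
roof 3041 slope deg 0.03 x@.1125 0.6297 pct1/50/99 [[0.5612, -0.11, 0.2735], [0.6427, 0.1154, 0.2825], [0.6954, 0.338, 0.2893]]
ring 104 slope deg 2.14 x@.1125 0.6544 pct1/50/99 [[0.6248, -0.0456, 0.0103], [0.6545, 0.0137, 0.0186], [0.6691, 0.05, 0.029]]
handle 78 slope deg -2.99 x@.1125 0.4889 pct1/50/99 [[0.4842, 0.1073, 0.0668], [0.4864, 0.1144, 0.1407], [0.4969, 0.1238, 0.158]]
ax,ay,az [-0.108 -0.492 -0.261] dx,dy,dz [-1.033 -0.991  0.118]
```

View pics/crop1.png

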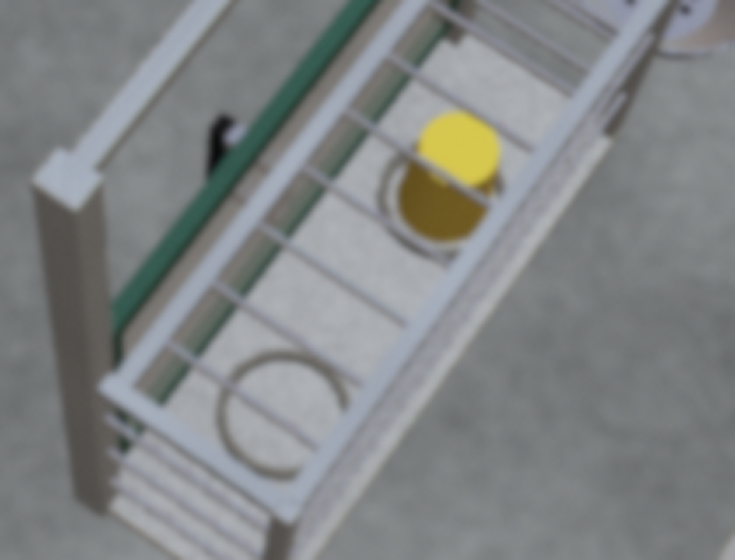

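The crop shows the empty ring whole, centred at about (258,351) in the scene picture. The yellow cup is in the other ring and the black handle is in front of the slightly raised sash.

Request:
move_arm(
  plan=[
    {"ax": -0.108, "ay": -0.492, "az": -0.261, "dx": -0.99, "dy": -0.96, "dz": 0.11, "grip": 1},
    {"ax": -0.108, "ay": -0.492, "az": -0.261, "dx": -0.99, "dy": -0.96, "dz": 0.11, "grip": 1},
    {"ax": -0.108, "ay": -0.492, "az": -0.261, "dx": -0.99, "dy": -0.96, "dz": 0.11, "grip": 1},
    {"ax": -0.108, "ay": -0.492, "az": -0.261, "dx": -0.99, "dy": -0.96, "dz": 0.11, "grip": 1},
    {"ax": -0.108, "ay": -0.492, "az": -0.261, "dx": -0.99, "dy": -0.96, "dz": 0.11, "grip": 1},
    {"ax": -0.108, "ay": -0.492, "az": -0.261, "dx": -0.99, "dy": -0.96, "dz": 0.11, "grip": 1},
    {"ax": -0.108, "ay": -0.492, "az": -0.261, "dx": -0.99, "dy": -0.96, "dz": 0.11, "grip": 1},
    {"ax": -0.108, "ay": -0.492, "az": -0.261, "dx": -0.99, "dy": -0.96, "dz": 0.11, "grip": 1},
  ],
  squeeze=60,
)

```text
time: 2.4
ee_pos: [0.3927, 0.1273, 0.2127]
eef_rot: [180.0, 45.1, 178.9]
wrist_force: [-1.2, 0.5, 0.8]
width: 1.003
finger_force: 0.0
```

Run:
```python
from h import *
g=get_state(); print(g["time"],g["joint_positions"],g["ee_pos"],g["eef_rot"])
# ring ray check
s=snapshot("scene")
a=world(s,[350.9,258],1.);o=np.array(s["origin"]);d=a[0]-o; print("ring",o+d*(.02-o[2])/d[2])
# handle in wrist view
w=snapshot("wrist"); save(w,"w1"); print(w["origin"],w["orientation"])
for r in look_for("wrist","sash_grip")[:2]:
    v,u=r["point"]; print(r["conf"],v,u,world(w,[u,v],w["depth"][int(v),int(u)]))
for c in [s,w]:
    hsv=cv2.cvtColor(c["pixels"],cv2.COLOR_RGB2HSV); P=cloud(c,hsv[...,2]<70)
    q=P[(abs(P[:,0]-.492)<.025)&(abs(P[:,1]-.115)<.03)&(P[:,2]>.04)]; print(len(q), np.percentile(q,[2,50,98],axis=0) if len(q) else 0)
t=go((.492-.05*np.cos(np.pi/4),.115,.108+.05*.7071),tilt(-1,45))
```

```text
2.4 [ 16.487  -36.9982 131.736  -18.3136  43.0278 -63.7578] [0.3927 0.1273 0.2127] [179.998   45.093  178.8626]
ring [0.6181 0.0134 0.02  ]
[0.2418 0.1293 0.2435] [115.662    0.0377  88.8472]
0.96 302.2 315.2 [[0.5441 0.1182 0.1551]]
0.43 285.9 313.5 [[0.5107 0.1181 0.152 ]]
64 [[0.4863 0.1058 0.0971]
 [0.492  0.1083 0.1421]
 [0.4992 0.1215 0.1561]]
2378 [[0.4834 0.1096 0.0673]
 [0.4847 0.1178 0.1153]
 [0.4894 0.1258 0.1526]]
ax,ay,az [-0.002  0.    -0.002] dx,dy,dz [ 0.012 -0.037  0.315]
```

View pics/w1.png

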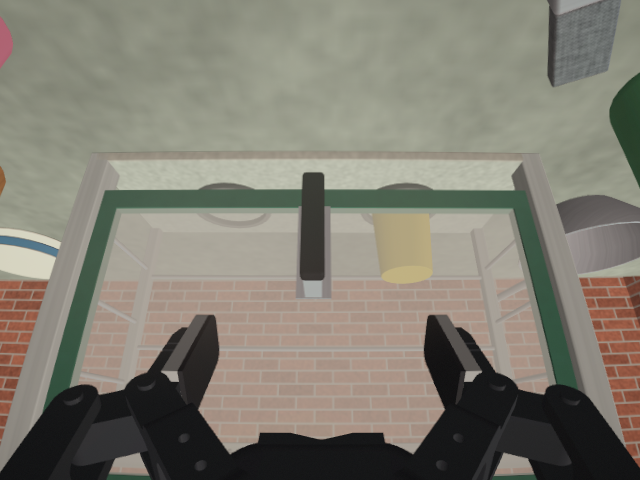

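The wrist view shows the handle at (173..280, 313), centred between the open fingers. The empty ring is at (205,233) and the yellow cup at (245,405).

Run:
```python
from h import *
t=go((.495,.1165,.1055),tilt(-1.15,45))
go((.495,.1165,.1055+.221),tilt(-1.15,45),t)
```

```text
ax,ay,az [-0.001  0.    -0.001] dx,dy,dz [ 0.011 -0.03   0.494]
ax,ay,az [0. 0. 0.] dx,dy,dz [-0.521  0.    -0.521]
```

Request:
move_arm(
  plan=[
    {"ax": 0, "ay": 0, "az": 0, "dx": 0.011, "dy": -0.03, "dz": 0.2, "grip": 1},
    {"ax": 0, "ay": 0, "az": 0, "dx": 0.011, "dy": -0.03, "dz": 0.35, "grip": 1},
    {"ax": 0, "ay": 0, "az": 0, "dx": 0.011, "dy": -0.03, "dz": 0.45, "grip": 1},
    {"ax": 0, "ay": 0, "az": 0, "dx": 0.011, "dy": -0.03, "dz": 0.494, "grip": 1},
    {"ax": 0, "ay": 0, "az": 0, "dx": 0.011, "dy": -0.03, "dz": 0.494, "grip": -1},
    {"ax": 0, "ay": 0, "az": 0, "dx": 0.011, "dy": -0.03, "dz": 0.494, "grip": -1},
    {"ax": 0, "ay": 0, "az": 0, "dx": 0.011, "dy": -0.03, "dz": 0.494, "grip": -1},
    {"ax": 0, "ay": 0, "az": 0, "dx": 0.011, "dy": -0.03, "dz": 0.494, "grip": -1},
  ],
  squeeze=60,
)

```text
time: 3.55
ee_pos: [0.4942, 0.117, 0.1053]
eef_rot: [-179.8, 44.9, 179.0]
wrist_force: [6.7, -14.6, 0.9]
width: 0.2
finger_force: 62.2
```

Request:
move_arm(
  plan=[
    {"ax": 0, "ay": 0, "az": 0, "dx": -0.05, "dy": 0, "dz": -0.05, "grip": -1},
    {"ax": 0, "ay": 0, "az": 0, "dx": -0.13, "dy": 0, "dz": -0.13, "grip": -1},
    {"ax": 0, "ay": 0, "az": 0, "dx": -0.22, "dy": 0, "dz": -0.22, "grip": -1},
    {"ax": 0, "ay": 0, "az": 0, "dx": -0.31, "dy": 0, "dz": -0.31, "grip": -1},
    {"ax": 0, "ay": 0, "az": 0, "dx": -0.4, "dy": 0, "dz": -0.4, "grip": -1},
    {"ax": 0, "ay": 0, "az": 0, "dx": -0.47, "dy": 0, "dz": -0.47, "grip": -1},
    {"ax": 0, "ay": 0, "az": 0, "dx": -0.515, "dy": 0, "dz": -0.515, "grip": -1},
    {"ax": 0, "ay": 0, "az": 0, "dx": -0.515, "dy": 0, "dz": -0.515, "grip": -1},
  ],
)

```text
time: 4.55
ee_pos: [0.4942, 0.117, 0.3249]
eef_rot: [-179.8, 45.0, 179.0]
wrist_force: [-9.0, -16.0, 3.9]
width: 0.2
finger_force: 67.3
```

Run:
```python
from h import *
for c in("scene","top"):
    s=snapshot(c); hsv=cv2.cvtColor(s["pixels"],cv2.COLOR_RGB2HSV)
    q=cloud(s,(hsv[...,0]>60)&(hsv[...,0]<90)&(hsv[...,1]>80)); q=q[(abs(q[:,0]-.548)<.03)&(abs(q[:,1]-.11)<.22)&(q[:,2]>.4)]
    print(c,len(q),np.percentile(q[:,2],[5,50,95]),np.percentile(q[:,1],[1,99]))
print(get_state()["joint_positions"])
```

```text
scene 406 [0.5112 0.5207 0.5253] [-0.0785  0.3128]
top 932 [0.4322 0.5181 0.5266] [-0.0889  0.3209]
[  9.0455 -26.1478 113.4504  -9.7057  48.5512 -76.3873]
```

Request:
move_arm(
  plan=[
    {"ax": 0, "ay": 0, "az": 0, "dx": -0.515, "dy": 0, "dz": -0.515, "grip": 1},
    {"ax": 0, "ay": 0, "az": 0, "dx": 0, "dy": 0, "dz": 0, "grip": 1},
  ],
)

```text
time: 4.9
ee_pos: [0.4981, 0.1186, 0.3376]
eef_rot: [179.7, 46.2, 178.8]
wrist_force: [1.4, -0.2, -3.6]
width: 0.614
finger_force: 0.0
```

That first row should have been zero: it repeated the lift offset for one row. I'll check the state before going on.

Run:
```python
from h import *
s=snapshot("scene"); g=get_state(); print(g["time"],g["ee_pos"],g["eef_rot"],g["wrist_force"],g["width"],g["joint_vel"])
hsv=cv2.cvtColor(s["pixels"],cv2.COLOR_RGB2HSV)
q=cloud(s,(hsv[...,0]>60)&(hsv[...,0]<90)&(hsv[...,1]>80)); q=q[(abs(q[:,0]-.548)<.03)&(abs(q[:,1]-.11)<.22)&(q[:,2]>.4)]
print(np.percentile(q[:,2],[5,50,95]))
g2=snapshot("scene"); g=get_state(); print(g["ee_pos"],g["width"])
```

```text
4.95 [0.4932 0.1179 0.3171] [-179.9648   44.7585  178.9653] [ -1.2365  -0.1934 -15.0611] 0.7005403766408135 [-0.0444  2.1667  3.753   1.4481 10.2573 -1.9248]
[0.5107 0.5204 0.5244]
[0.4926 0.1178 0.3175] 0.7865662883696292
```

Request:
move_arm(
  plan=[
    {"ax": 0, "ay": 0, "az": 0, "dx": 0, "dy": 0, "dz": 0, "grip": 1},
    {"ax": 0, "ay": 0, "az": 0, "dx": 0, "dy": 0, "dz": -0.15, "grip": 1},
    {"ax": 0, "ay": 0, "az": 0, "dx": 0, "dy": 0, "dz": -0.35, "grip": 1},
    {"ax": 0, "ay": 0, "az": 0, "dx": 0, "dy": -0.2, "dz": -0.35, "grip": 1},
    {"ax": 0, "ay": 0, "az": 0, "dx": 0, "dy": -0.4, "dz": -0.35, "grip": 1},
    {"ax": 0, "ay": 0, "az": 0, "dx": 0, "dy": -0.6, "dz": -0.35, "grip": 1},
    {"ax": 0, "ay": 0, "az": 0, "dx": 0, "dy": -0.6, "dz": -0.35, "grip": 1},
  ],
)

```text
time: 5.88
ee_pos: [0.4249, -0.0198, 0.3981]
eef_rot: [179.9, 44.2, 178.9]
wrist_force: [0.9, 0.7, -0.8]
width: 1.002
finger_force: 0.0
```

Run:
```python
from h import *
g=get_state(); print(g["ee_pos"],g["joint_positions"])
t=go((.446,-.2756,.161),tilt(-32,45))
```

```text
[ 0.4249 -0.0198  0.3981] [ -25.7033  -39.0103  110.9627   18.3068   67.6785 -115.3176]
ax,ay,az [ 0.241 -0.009  0.244] dx,dy,dz [ 0.488 -0.852  0.627]
```

Request:
move_arm(
  plan=[
    {"ax": 0.241, "ay": -0.009, "az": 0.244, "dx": 0.488, "dy": -0.852, "dz": 0.627, "grip": 1},
    {"ax": 0.241, "ay": -0.009, "az": 0.244, "dx": 0.488, "dy": -0.852, "dz": 0.627, "grip": 1},
    {"ax": 0.241, "ay": -0.009, "az": 0.244, "dx": 0.488, "dy": -0.852, "dz": 0.627, "grip": 1},
    {"ax": 0.241, "ay": -0.009, "az": 0.244, "dx": 0.488, "dy": -0.852, "dz": 0.627, "grip": 1},
    {"ax": 0.241, "ay": -0.009, "az": 0.244, "dx": 0.488, "dy": -0.852, "dz": 0.627, "grip": 1},
    {"ax": 0.241, "ay": -0.009, "az": 0.244, "dx": 0.488, "dy": -0.852, "dz": 0.627, "grip": 1},
    {"ax": 0.241, "ay": -0.009, "az": 0.244, "dx": 0.488, "dy": -0.852, "dz": 0.627, "grip": 1},
    {"ax": 0.241, "ay": -0.009, "az": 0.244, "dx": 0.488, "dy": -0.852, "dz": 0.627, "grip": 1},
  ],
)

```text
time: 6.88
ee_pos: [0.4457, -0.2749, 0.1594]
eef_rot: [-179.9, 44.9, 148.0]
wrist_force: [0.6, -0.1, -0.0]
width: 1.002
finger_force: 0.0
```

Run:
```python
from h import *
g=get_state(); print(g["ee_pos"],g["eef_rot"],g["joint_positions"])
w=snapshot("wrist"); save(w,"w2")
for c,s in(("wrist",w),("scene",snapshot("scene"))):
    hsv=cv2.cvtColor(s["pixels"],cv2.COLOR_RGB2HSV); H,S=hsv[...,0],hsv[...,1]
    q=cloud(s,(H>=5)&(H<=17)&(S>170)); q=q[(q[:,2]>.025)&(np.hypot(q[:,0]-.518,q[:,1]+.32)<.06)]
    if len(q)<20: print(c,len(q)); continue
    t=q[q[:,2]>.1]; print(c,len(q),"z",np.percentile(q[:,2],[1,50,99]))
    # cone fit: radius 34 at base -> 28 at top, base z .018
    from scipy.optimize import least_squares
    side=q[q[:,2]<.1]
    if len(side)>50:
        f=lambda a: np.hypot(side[:,0]-a[0],side[:,1]-a[1])-(.034-.006*(side[:,2]-.018)/.09)
        r=least_squares(f,[.518,-.32],loss="soft_l1",f_scale=.002); print("axis",r.x,"rms",np.sqrt(np.mean(r.fun**2)))
    if len(t)>20: print("top",cv2.minEnclosingCircle(t[:,:2].astype(np.float32)))
z=tilt(-32,45).as_matrix()[:,2]
go(np.array([.518,-.3205,.076])+.005*z,tilt(-32,45))
```

```text
[ 0.4457 -0.2749  0.1594] [-179.9472   44.8514  148.0043] [ -45.9091  -18.2203  128.0967   21.246    27.7438 -118.9475]
wrist 11017 z [0.0261 0.0763 0.1089]
axis [ 0.5185 -0.3203] rms 0.0005296884488482722
top ((0.5172156095504761, -0.31932953000068665), 0.028573276475071907)
scene 781 z [0.0304 0.1063 0.1138]
axis [ 0.5178 -0.3205] rms 0.0006218656588940087
top ((0.5182065367698669, -0.32083237171173096), 0.029275240376591682)
ax,ay,az [-0.    -0.001  0.001] dx,dy,dz [-0.007 -0.003  0.416]
```

View pics/w2.png

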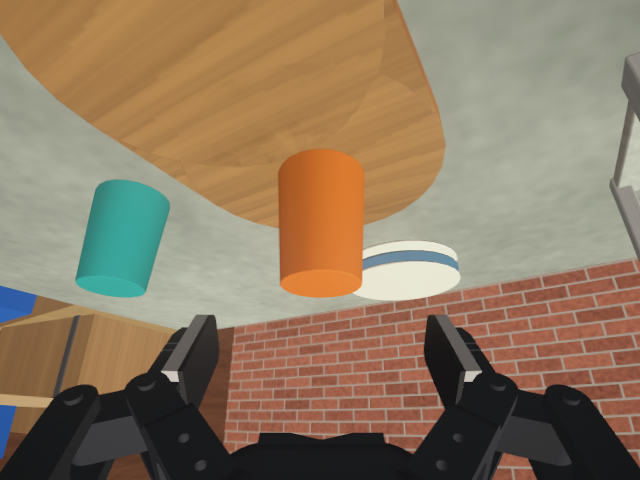

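The wrist view shows the orange cup at (222,320), centred between the fingers, with the saucers and turquoise cup well clear.

Request:
move_arm(
  plan=[
    {"ax": 0, "ay": 0, "az": 0, "dx": -0.007, "dy": -0.003, "dz": 0.15, "grip": 1},
    {"ax": 0, "ay": 0, "az": 0, "dx": -0.007, "dy": -0.003, "dz": 0.3, "grip": 1},
    {"ax": 0, "ay": 0, "az": 0, "dx": -0.007, "dy": -0.003, "dz": 0.416, "grip": 1},
    {"ax": 0, "ay": 0, "az": 0, "dx": -0.007, "dy": -0.003, "dz": 0.416, "grip": 1},
    {"ax": 0, "ay": 0, "az": 0, "dx": -0.007, "dy": -0.003, "dz": 0.416, "grip": -1},
    {"ax": 0, "ay": 0, "az": 0, "dx": -0.007, "dy": -0.003, "dz": 0.416, "grip": -1},
    {"ax": 0, "ay": 0, "az": 0, "dx": -0.007, "dy": -0.003, "dz": 0.416, "grip": -1},
    {"ax": 0, "ay": 0, "az": 0, "dx": -0.007, "dy": -0.003, "dz": 0.416, "grip": -1},
  ],
  squeeze=30,
)

```text
time: 7.98
ee_pos: [0.5205, -0.3227, 0.0722]
eef_rot: [-180.0, 44.9, 148.0]
wrist_force: [-2.4, 5.4, 9.7]
width: 0.712
finger_force: 33.3
```

Request:
move_arm(
  plan=[
    {"ax": 0, "ay": 0, "az": 0, "dx": -0.03, "dy": 0, "dz": -0.03, "grip": -1},
    {"ax": 0, "ay": 0, "az": 0, "dx": -0.08, "dy": 0, "dz": -0.08, "grip": -1},
    {"ax": 0, "ay": 0, "az": 0, "dx": -0.15, "dy": 0, "dz": -0.15, "grip": -1},
    {"ax": 0, "ay": 0, "az": 0, "dx": -0.21, "dy": 0, "dz": -0.21, "grip": -1},
    {"ax": 0, "ay": 0, "az": 0, "dx": -0.24, "dy": 0, "dz": -0.24, "grip": -1},
    {"ax": 0, "ay": 0, "az": 0, "dx": -0.24, "dy": 0, "dz": -0.24, "grip": -1},
  ],
)

```text
time: 8.72
ee_pos: [0.5206, -0.323, 0.173]
eef_rot: [-179.9, 44.8, 148.0]
wrist_force: [-0.5, 0.8, 0.1]
width: 0.707
finger_force: 32.6
```

```bash
cat >> h.py <<'E'
from scipy.optimize import least_squares
def cupfit(s,near,zb):
    "axis fit of the cup from its side: base centre, direction"
    hsv=cv2.cvtColor(s["pixels"],cv2.COLOR_RGB2HSV); H,S=hsv[...,0],hsv[...,1]
    q=cloud(s,(H>=5)&(H<=17)&(S>170)&(hsv[...,2]>60)); q=q[np.linalg.norm(q-np.append(near,zb+.045),axis=1)<.075]
    def f(a):
        n=np.array([a[3],a[4],1]);n/=np.linalg.norm(n); b=np.array(a[:3]); d=q-b; h=d@n; r=np.linalg.norm(d-np.outer(h,n),axis=1)
        side=r-(.034-.006*h/.09); top=h-.09
        return np.where(abs(side)<abs(top),side,top)
    r=least_squares(f,[*near,zb,0,0],loss="soft_l1",f_scale=.002)
    print("cup",len(q),"base",r.x[:3],"lean",np.degrees(np.hypot(*r.x[3:])).round(2),"rms",np.sqrt(np.mean(r.fun**2)).round(4)); return r.x
E
python3 - <<'E'
from h import *
p,Rt=pose(); print(p,get_state()["finger_force"])
zb=p[2]-.0722+.018
for c in("wrist","scene"):
    a=cupfit(snapshot(c),(.5185,-.3203),zb); print("base in heading frame rel TCP",R.from_euler('z',32,degrees=True).apply(a[:3]-p))
go((.44,.0135,p[2]+.0),tilt(-1.15,45))
E
```

```text
[ 0.5206 -0.323   0.173 ] 32.569886013516225
cup 37648 base [ 0.5186 -0.3213  0.1173] lean 0.22 rms 0.0005
base in heading frame rel TCP [-0.0025  0.0003 -0.0557]
cup 894 base [ 0.5176 -0.3212  0.1176] lean 0.47 rms 0.0017
base in heading frame rel TCP [-0.0034 -0.0001 -0.0553]
ax,ay,az [-0.242 -0.004 -0.243] dx,dy,dz [ 0.579  0.808 -0.582]
```

Request:
move_arm(
  plan=[
    {"ax": -0.04, "ay": 0, "az": -0.04, "dx": 0.08, "dy": 0.11, "dz": -0.08, "grip": -1},
    {"ax": -0.08, "ay": 0, "az": -0.08, "dx": 0.18, "dy": 0.24, "dz": -0.18, "grip": -1},
    {"ax": -0.12, "ay": 0, "az": -0.12, "dx": 0.28, "dy": 0.39, "dz": -0.28, "grip": -1},
    {"ax": -0.17, "ay": 0, "az": -0.17, "dx": 0.39, "dy": 0.54, "dz": -0.39, "grip": -1},
    {"ax": -0.21, "ay": 0, "az": -0.21, "dx": 0.48, "dy": 0.68, "dz": -0.48, "grip": -1},
    {"ax": -0.242, "ay": -0.004, "az": -0.243, "dx": 0.55, "dy": 0.77, "dz": -0.55, "grip": -1},
    {"ax": -0.242, "ay": -0.004, "az": -0.243, "dx": 0.579, "dy": 0.808, "dz": -0.582, "grip": -1},
    {"ax": -0.242, "ay": -0.004, "az": -0.243, "dx": 0.579, "dy": 0.808, "dz": -0.582, "grip": -1},
  ],
)

```text
time: 9.82
ee_pos: [0.44, 0.0144, 0.1729]
eef_rot: [-180.0, 45.0, 179.0]
wrist_force: [-1.2, 0.6, -1.7]
width: 0.715
finger_force: 32.9
```

Run:
```python
from h import *
g=get_state(); p,Rt=pose(); print(p,g["eef_rot"],g["joint_positions"],g["finger_force"])
w=snapshot("wrist"); save(w,"w3"); a=cupfit(w,(p[0]-.003,p[1]),p[2]-.0555)
s=snapshot("scene"); b=cupfit(s,(p[0]-.003,p[1]),p[2]-.0555)
t=go((.48,.0135,.095),tilt(-1.15,45))
go((.621,.0125,.095),tilt(-1.15,45),t)
```

```text
[0.44   0.0144 0.1729] [-179.9645   45.0388  178.9864] [ -15.4405  -34.0694  135.1664   17.3749   36.039  -114.5006] 32.946354518062435
cup 36989 base [0.4379 0.0149 0.1167] lean 0.02 rms 0.0005
cup 105 base [0.4184 0.0202 0.1149] lean 18.61 rms 0.0019
ax,ay,az [-0.  0.  0.] dx,dy,dz [0.091 0.004 0.277]
ax,ay,az [0. 0. 0.] dx,dy,dz [-0.332  0.006  0.332]
```

View pics/w3.png

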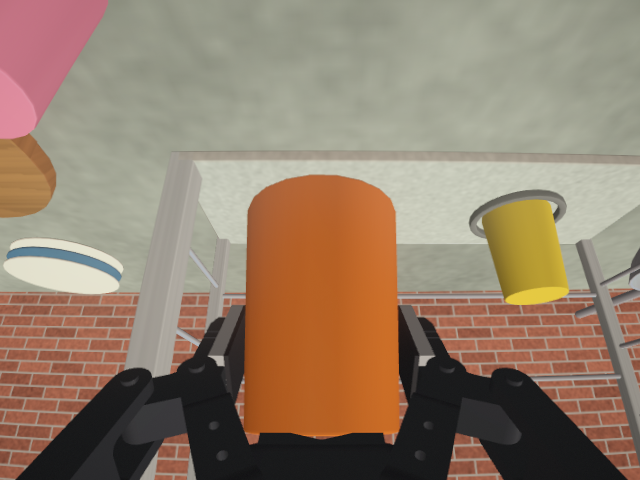

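The wrist view shows the cup held upright and centred, the right post at (155,300), and the yellow cup in its ring at (245,525). The empty ring is hidden behind the held cup, so I rely on the two measurements of it, which agree within about 1 mm.

Request:
move_arm(
  plan=[
    {"ax": 0, "ay": 0, "az": 0, "dx": 0.045, "dy": 0.002, "dz": 0.13, "grip": -1},
    {"ax": 0, "ay": 0, "az": 0, "dx": 0.091, "dy": 0.003, "dz": 0.277, "grip": -1},
    {"ax": 0, "ay": 0, "az": 0, "dx": 0.05, "dy": 0.004, "dz": 0.32, "grip": -1},
    {"ax": 0, "ay": 0, "az": 0, "dx": -0.03, "dy": 0.005, "dz": 0.4, "grip": -1},
    {"ax": 0, "ay": 0, "az": 0, "dx": -0.12, "dy": 0.006, "dz": 0.49, "grip": -1},
    {"ax": 0, "ay": 0, "az": 0, "dx": -0.2, "dy": 0.007, "dz": 0.57, "grip": -1},
    {"ax": 0, "ay": 0, "az": 0, "dx": -0.24, "dy": 0.008, "dz": 0.608, "grip": -1},
    {"ax": 0, "ay": 0, "az": 0, "dx": -0.24, "dy": 0.008, "dz": 0.608, "grip": -1},
  ],
)

```text
time: 10.92
ee_pos: [0.6206, 0.011, 0.0951]
eef_rot: [-180.0, 45.0, 178.8]
wrist_force: [-0.6, -1.3, -0.8]
width: 0.709
finger_force: 33.0
```

Run:
```python
from h import *
g=get_state(); p,Rt=pose(); print(p,g["eef_rot"],g["wrist_force"],g["finger_force"])
w=snapshot("wrist"); a=cupfit(w,(p[0]-.003,p[1]),p[2]-.0555)
s=snapshot("scene"); t=snapshot("top")
c=np.hstack([cv2.resize(x["pixels"][r0:r0+100,c0:c0+100,::-1],(400,400),interpolation=cv2.INTER_CUBIC) for x,r0,c0 in((s,205,300),(t,140,265))])
cv2.imwrite("pics/place.png",c)
go((.6205,.013,.0685),tilt(-1.15,45))
```

```text
[0.6206 0.011  0.0951] [-179.9568   45.0037  178.7939] [-0.5712 -1.2793 -0.7651] 33.04210289788898
cup 37093 base [0.6183 0.0116 0.0377] lean 0.03 rms 0.0005
ax,ay,az [-0.001  0.001 -0.   ] dx,dy,dz [0.062 0.005 0.066]
```

View pics/place.png

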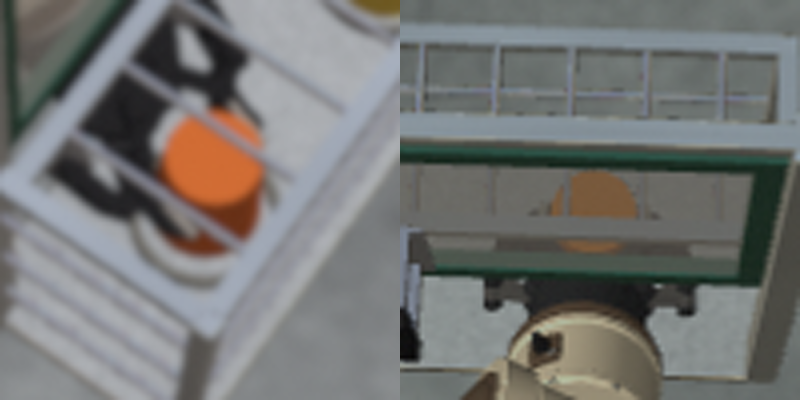

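The crops show the cup upright over the ring, with the ring visible around its base in the left one and the gripper clear of the sash and roof. Next I lower it.

Request:
move_arm(
  plan=[
    {"ax": 0, "ay": 0, "az": 0, "dx": 0.02, "dy": 0.005, "dz": 0.02, "grip": -1},
    {"ax": 0, "ay": 0, "az": 0, "dx": 0.04, "dy": 0.005, "dz": 0.04, "grip": -1},
    {"ax": 0, "ay": 0, "az": 0, "dx": 0.055, "dy": 0.005, "dz": 0.055, "grip": -1},
    {"ax": 0, "ay": 0, "az": 0, "dx": 0.06, "dy": 0.005, "dz": 0.06, "grip": -1},
    {"ax": 0, "ay": 0, "az": 0, "dx": 0.06, "dy": 0.005, "dz": 0.06, "grip": -1},
  ],
)

```text
time: 11.7
ee_pos: [0.6203, 0.0134, 0.0703]
eef_rot: [-180.0, 45.1, 178.8]
wrist_force: [-0.7, -0.1, -0.2]
width: 0.709
finger_force: 33.0
```

Run:
```python
from h import *
g=get_state(); p,Rt=pose(); print(p,g["wrist_force"],g["finger_force"])
a=cupfit(snapshot("wrist"),(p[0]-.003,p[1]),p[2]-.0555)
```

```text
[0.6203 0.0134 0.0703] [-0.7054 -0.09   -0.1736] 33.037452979478985
cup 37507 base [0.6182 0.0139 0.0148] lean 0.06 rms 0.0005
```

Request:
move_arm(
  plan=[
    {"ax": 0, "ay": 0, "az": 0, "dx": 0.006, "dy": 0, "dz": 0.006, "grip": -1},
    {"ax": 0, "ay": 0, "az": 0, "dx": 0.006, "dy": 0, "dz": 0.006, "grip": -1},
    {"ax": 0, "ay": 0, "az": 0, "dx": 0.006, "dy": 0, "dz": 0.006, "grip": 1},
    {"ax": 0, "ay": 0, "az": 0, "dx": 0.006, "dy": 0, "dz": 0.006, "grip": 1},
    {"ax": 0, "ay": 0, "az": 0, "dx": 0.006, "dy": 0, "dz": 0.006, "grip": 1},
    {"ax": 0, "ay": 0, "az": 0, "dx": 0.006, "dy": 0, "dz": 0.006, "grip": 1},
  ],
)

```text
time: 12.5
ee_pos: [0.6206, 0.0133, 0.068]
eef_rot: [-179.9, 45.1, 178.9]
wrist_force: [-0.5, 0.6, -0.3]
width: 0.998
finger_force: 0.0
```

Run:
```python
from h import *
g=get_state(); p,Rt=pose(); print(p,g["wrist_force"],g["width"])
a=cupfit(snapshot("wrist"),(p[0]-.003,p[1]),.012)
```

```text
[0.6206 0.0133 0.068 ] [-0.4546  0.5511 -0.347 ] 0.9976216768410725
cup 37071 base [0.6181 0.0139 0.0117] lean 0.05 rms 0.0005
```

Request:
move_arm(
  plan=[
    {"ax": 0, "ay": 0, "az": 0, "dx": 0, "dy": 0, "dz": -0.06, "grip": 1},
    {"ax": 0, "ay": 0, "az": 0, "dx": 0, "dy": 0, "dz": -0.16, "grip": 1},
    {"ax": 0, "ay": 0, "az": 0, "dx": 0, "dy": 0, "dz": -0.29, "grip": 1},
    {"ax": 0, "ay": 0, "az": 0, "dx": 0, "dy": 0, "dz": -0.42, "grip": 1},
    {"ax": 0, "ay": 0, "az": 0, "dx": 0.05, "dy": 0, "dz": -0.55, "grip": 1},
    {"ax": 0, "ay": 0, "az": 0, "dx": 0.17, "dy": 0, "dz": -0.65, "grip": 1},
    {"ax": 0, "ay": 0, "az": 0, "dx": 0.22, "dy": 0, "dz": -0.7, "grip": 1},
    {"ax": 0, "ay": 0, "az": 0, "dx": 0.22, "dy": 0, "dz": -0.7, "grip": 1},
  ],
)

```text
time: 13.55
ee_pos: [0.4246, 0.0173, 0.17]
eef_rot: [-179.9, 45.2, 178.8]
wrist_force: [0.6, -0.3, 0.3]
width: 0.997
finger_force: 0.0
```

Run:
```python
from h import *
g=get_state(); p,Rt=pose(); print(p,g["eef_rot"],g["joint_positions"])
w=snapshot("wrist"); save(w,"w4"); cupfit(w,(.618,.0135),.012)
t=go((.43,.117,.375),tilt(-1.15,45))
t=go((.495,.1175,.3255),tilt(-1.15,45),t)
```

```text
[0.4246 0.0173 0.17  ] [-179.9085   45.2121  178.8444] [ -15.6257  -37.0796  136.8463   16.927    37.1417 -113.9375]
cup 5173 base [0.6181 0.0143 0.0127] lean 0.06 rms 0.0006
ax,ay,az [-0.001  0.002 -0.   ] dx,dy,dz [-0.491  0.332 -0.475]
ax,ay,az [0. 0. 0.] dx,dy,dz [-0.036  0.006  0.27 ]
```

View pics/w4.png

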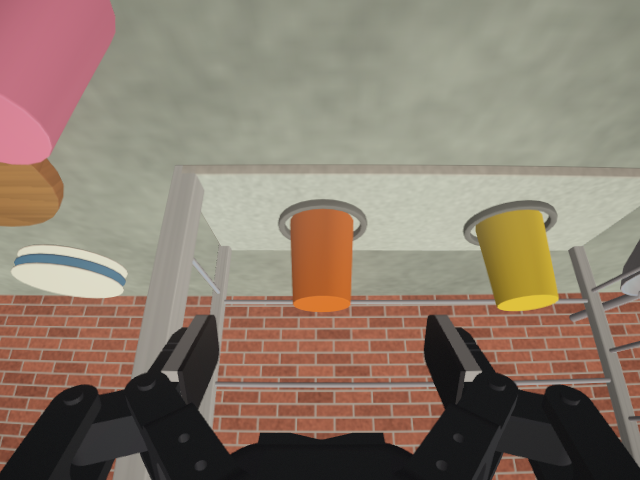

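The wrist view shows the orange cup standing in its ring at (255,322), the yellow cup undisturbed at (255,520), and the gripper clear. Next I go back to the handle.

Run:
```python
from h import *
p,Rt=pose()
t=go((.43,.1175,.325),tilt(-1.15,45))
go((.495,.1175,.325),tilt(-1.15,45))
go((.495,.1175,.325-.2485),tilt(-1.15,45),((.495,.1175,.325),tilt(-1.15,45)))
```

```text
ax,ay,az [-0.001  0.002 -0.   ] dx,dy,dz [-0.372  0.334 -0.358]
ax,ay,az [-0.001  0.002 -0.   ] dx,dy,dz [-0.525  0.339 -0.204]
ax,ay,az [0. 0. 0.] dx,dy,dz [0.586 0.    0.586]
```

Request:
move_arm(
  plan=[
    {"ax": 0, "ay": 0, "az": 0, "dx": -0.12, "dy": 0.11, "dz": -0.12, "grip": 1},
    {"ax": 0, "ay": 0, "az": 0, "dx": -0.24, "dy": 0.22, "dz": -0.24, "grip": 1},
    {"ax": 0, "ay": 0, "az": 0, "dx": -0.372, "dy": 0.334, "dz": -0.358, "grip": 1},
    {"ax": 0, "ay": 0, "az": 0, "dx": -0.372, "dy": 0.334, "dz": -0.358, "grip": 1},
    {"ax": 0, "ay": 0, "az": 0, "dx": -0.372, "dy": 0.334, "dz": -0.358, "grip": 1},
  ],
)

```text
time: 14.22
ee_pos: [0.4305, 0.1184, 0.3235]
eef_rot: [-179.9, 45.0, 179.0]
wrist_force: [0.4, -0.1, -1.1]
width: 1.0
finger_force: 0.0
```

Run:
```python
from h import *
g=get_state(); p,Rt=pose(); print(p,g["eef_rot"],g["joint_positions"])
w=snapshot("wrist"); P=cloud(w,cv2.cvtColor(w["pixels"],cv2.COLOR_RGB2HSV)[...,2]<70)
q=P[(abs(P[:,0]-.492)<.025)&(abs(P[:,1]-.115)<.03)&(P[:,2]>.2)]; print(len(q),np.percentile(q,[1,50,99],axis=0) if len(q) else 0)
go((.495,.1175,.325),tilt(-1.15,45))
```

```text
[0.4305 0.1184 0.3235] [-179.9311   45.0036  178.9697] [ 11.7646 -34.6127 117.9429 -11.4023  52.9483 -73.9474]
4921 [[0.4831 0.1089 0.2828]
 [0.4847 0.1174 0.328 ]
 [0.4874 0.126  0.3635]]
ax,ay,az [-0.001 -0.     0.   ] dx,dy,dz [-0.158  0.004  0.147]
```

Request:
move_arm(
  plan=[
    {"ax": 0, "ay": 0, "az": 0, "dx": -0.06, "dy": 0, "dz": 0.055, "grip": 1},
    {"ax": 0, "ay": 0, "az": 0, "dx": -0.12, "dy": 0, "dz": 0.11, "grip": 1},
    {"ax": 0, "ay": 0, "az": 0, "dx": -0.158, "dy": 0, "dz": 0.147, "grip": 1},
    {"ax": 0, "ay": 0, "az": 0, "dx": -0.158, "dy": 0, "dz": 0.147, "grip": -1},
    {"ax": 0, "ay": 0, "az": 0, "dx": -0.158, "dy": 0, "dz": 0.147, "grip": -1},
    {"ax": 0, "ay": 0, "az": 0, "dx": -0.158, "dy": 0, "dz": 0.147, "grip": -1},
    {"ax": 0, "ay": 0, "az": 0, "dx": -0.158, "dy": 0, "dz": 0.147, "grip": -1},
    {"ax": 0, "ay": 0, "az": 0, "dx": -0.158, "dy": 0, "dz": 0.147, "grip": -1},
  ],
  squeeze=60,
)

```text
time: 15.28
ee_pos: [0.4943, 0.1168, 0.3269]
eef_rot: [180.0, 45.1, 178.8]
wrist_force: [-6.0, 5.0, 2.2]
width: 0.203
finger_force: 59.4
```

Request:
move_arm(
  plan=[
    {"ax": 0, "ay": 0, "az": 0, "dx": 0.03, "dy": 0, "dz": 0.03, "grip": -1},
    {"ax": 0, "ay": 0, "az": 0, "dx": 0.09, "dy": 0, "dz": 0.09, "grip": -1},
    {"ax": 0, "ay": 0, "az": 0, "dx": 0.16, "dy": 0, "dz": 0.16, "grip": -1},
    {"ax": 0, "ay": 0, "az": 0, "dx": 0.23, "dy": 0, "dz": 0.23, "grip": -1},
    {"ax": 0, "ay": 0, "az": 0, "dx": 0.3, "dy": 0, "dz": 0.3, "grip": -1},
    {"ax": 0, "ay": 0, "az": 0, "dx": 0.37, "dy": 0, "dz": 0.37, "grip": -1},
    {"ax": 0, "ay": 0, "az": 0, "dx": 0.43, "dy": 0, "dz": 0.43, "grip": -1},
    {"ax": 0, "ay": 0, "az": 0, "dx": 0.47, "dy": 0, "dz": 0.47, "grip": -1},
  ],
)

```text
time: 16.27
ee_pos: [0.4943, 0.1168, 0.1262]
eef_rot: [180.0, 45.0, 178.9]
wrist_force: [-9.7, 5.0, 5.3]
width: 0.201
finger_force: 60.7
```

Request:
move_arm(
  plan=[
    {"ax": 0, "ay": 0, "az": 0, "dx": 0.03, "dy": 0, "dz": 0.03, "grip": -1},
    {"ax": 0, "ay": 0, "az": 0, "dx": 0.06, "dy": 0, "dz": 0.06, "grip": -1},
    {"ax": 0, "ay": 0, "az": 0, "dx": 0.09, "dy": 0, "dz": 0.09, "grip": -1},
    {"ax": 0, "ay": 0, "az": 0, "dx": 0.105, "dy": 0, "dz": 0.105, "grip": -1},
    {"ax": 0, "ay": 0, "az": 0, "dx": 0.112, "dy": 0, "dz": 0.112, "grip": -1},
    {"ax": 0, "ay": 0, "az": 0, "dx": 0.112, "dy": 0, "dz": 0.112, "grip": -1},
  ],
)

```text
time: 17.02
ee_pos: [0.4946, 0.1168, 0.0803]
eef_rot: [-180.0, 45.1, 178.9]
wrist_force: [-29.5, 5.5, 23.2]
width: 0.199
finger_force: 65.1
```

Run:
```python
from h import *
for c in("scene","top"):
    s=snapshot(c); hsv=cv2.cvtColor(s["pixels"],cv2.COLOR_RGB2HSV)
    q=cloud(s,(hsv[...,0]>60)&(hsv[...,0]<90)&(hsv[...,1]>80)); q=q[(abs(q[:,0]-.548)<.02)&(abs(q[:,1]-.11)<.2)&(q[:,2]>.24)&(q[:,2]<.34)]
    print(c,len(q),np.percentile(q[:,2],[5,50,95]))
```

```text
scene 861 [0.2714 0.276  0.2799]
top 1009 [0.2636 0.2763 0.282 ]
```

Request:
move_arm(
  plan=[
    {"ax": 0, "ay": 0, "az": 0, "dx": 0, "dy": 0, "dz": 0, "grip": 1},
    {"ax": 0, "ay": 0, "az": 0, "dx": 0, "dy": 0, "dz": 0, "grip": 1},
    {"ax": 0, "ay": 0, "az": 0, "dx": 0, "dy": 0, "dz": 0, "grip": 1},
    {"ax": 0, "ay": 0, "az": 0, "dx": 0, "dy": 0, "dz": 0, "grip": 1},
    {"ax": 0, "ay": 0, "az": 0, "dx": 0, "dy": 0, "dz": -0.1, "grip": 1},
    {"ax": 0, "ay": 0, "az": 0, "dx": 0, "dy": 0, "dz": -0.25, "grip": 1},
    {"ax": 0, "ay": 0, "az": 0, "dx": 0, "dy": 0, "dz": -0.4, "grip": 1},
    {"ax": 0, "ay": 0, "az": 0, "dx": 0, "dy": 0, "dz": -0.4, "grip": 1},
  ],
)

```text
time: 18.12
ee_pos: [0.4099, 0.1184, 0.168]
eef_rot: [179.9, 45.5, 178.8]
wrist_force: [0.1, -0.5, 0.3]
width: 0.999
finger_force: 0.0
```

Run:
```python
from h import *
g=get_state(); print(g["time"],g["ee_pos"],g["wrist_force"],g["width"])
for c in("scene","top"):
    s=snapshot(c); hsv=cv2.cvtColor(s["pixels"],cv2.COLOR_RGB2HSV)
    q=cloud(s,(hsv[...,0]>60)&(hsv[...,0]<90)&(hsv[...,1]>80)); q=q[(abs(q[:,0]-.548)<.02)&(abs(q[:,1]-.11)<.2)&(q[:,2]>.24)&(q[:,2]<.34)]
    print(c,len(q),np.percentile(q[:,2],[5,50,95])); save(s,c+"9")
w=snapshot("wrist"); P=cloud(w,cv2.cvtColor(w["pixels"],cv2.COLOR_RGB2HSV)[...,2]<70)
q=P[(abs(P[:,0]-.492)<.025)&(abs(P[:,1]-.115)<.03)&(P[:,2]>.02)]; print(len(q),np.percentile(q,[1,50,99],axis=0) if len(q) else 0)
```

```text
18.125 [0.4099 0.1184 0.168 ] [ 0.0994 -0.543   0.2722] 0.9990341942120158
scene 868 [0.2717 0.2761 0.2797]
top 1017 [0.2633 0.2762 0.2816]
2917 [[0.4832 0.1091 0.0378]
 [0.4847 0.1177 0.087 ]
 [0.4911 0.1258 0.1244]]
```

View pics/scene9.png

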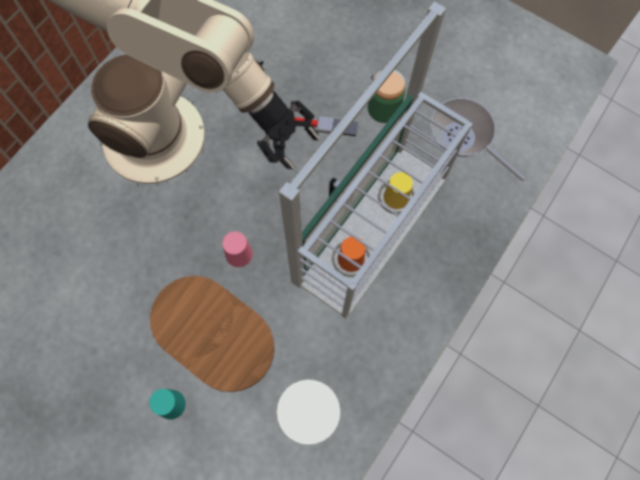

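The final picture shows the orange cup in its ring at (255,351), the yellow cup at (188,400), the sash closed with its top edge at z = 0.276, and everything else in place.

```bash
python3 -c "
from bench import hand_in; print(hand_in())"
```

```text
the job is handed in; nothing more can be done
None
```

The job is handed in (no verdict was returned): by my last measurements the orange cup stands rim down in the empty ring, the sash is fully closed, nothing else looks moved, and the gripper has let go and is clear.

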